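# Dock the detailing caddy on its keyhole screw

## Task

Without lifting it off the shelf, nudge the grey detailing caddy along by its corners and sides until its keyhole end is up against the blue bracket and the screw head has passed through the keyhole. Then press the orange keyhole plate fully down so that its slot locks behind the screw head, leaving the caddy flat against the bracket. Leave the mug, hub cap, brush and lug wrench where they are.

Things in the scene. Friction and masses are not known exactly. Their poses are not given: they have to be found in the camera images.
- caddy: grey plastic detailing caddy, dark clip-on lid, 0.8 kg, loose on the shelf, too wide to grasp: 160 long (own x -80 to +80), 100 wide (own y), lid top 78 high. Origin: centre of its underside. Own +x points to its keyhole end (front). Closed box from x -80 to +50, then to +80 a channel between cheeks (y -38, +38; 74 high) in which the orange plate slides. Slides when pushed 30 to 60 above the shelf
- caddy_keyhole (a point): point on the caddy's front plane (own x +80, y 0), 48 above the shelf: where the centre of the round part of the keyhole is while the plate is up; fixed to the caddy, axes as the caddy's
- plate (a joint): orange keyhole plate at the caddy's front, 68 wide, 5 thick, front 1.5 behind the caddy's front plane. 0 = fully up (starts 0 to 3 mm down), 0.024 = fully down (m, grows downward); 4 N of friction holds it. Its hole is 32 across, 48 above the shelf at 0, and narrows like a funnel into a 13 wide slot that runs up to 30 above the hole's centre
- plate_pad (a point): centre of the upper face of the plate's flat horizontal press pad (28 along the caddy's x, 68 along its y), on top of the plate at caddy x +65, y 0; 108 above the shelf when the plate is up, 84 when down
- bracket: blue steel angle bracket bolted down on the shelf: upright face 90 wide, 78 high, its foot reaching 70 behind the face. Origin: at shelf level in the middle of the upright face; own -x points out of the face towards the caddy, own y is along the face
- screw (a point): root of the screw, mid-face on the bracket, 48 above the shelf; axes as the bracket's. The screw sticks out along own -x: 13 of shank, 8 across, then a chrome head 20 across and 6 thick (tip 19 from the face). With the caddy docked, caddy_keyhole coincides with this point and caddy +x agrees with bracket +x
- mug: white ceramic mug, 76 across, 85 high; origin at the centre of its underside. Bystander
- hubcap: chrome hub cap lying flat, 160 across, 30 high; origin at the centre of its underside. Bystander
- brush: purple hard silicone brush lying bristle block down, about 175 long (own x) and 42 wide, 40 high; origin underneath near its middle. Bystander
- lug_wrench: steel L-shaped wheel lug wrench lying flat, about 240 long (own x from -120 to +125) with a 100 mm side arm to own +y at x +110; origin underneath the middle of the long bar. Bystander
There are look-alikes about, which are no part of the job. There is more than one size of the bracket; the job needs the smallest.

How it is judged:
On the way, in this order (a step that is already met when the one before it is completed fails the run):
1. the caddy is docked, the screw head through the round hole, the plate still up (x of caddy_keyhole in the frame of bracket above -0.0075 m and y of caddy_keyhole in the frame of bracket between -0.009 and 0.009 m and value of joint plate below 0.012 m), for 0.1 s.
2. the plate is pressed down behind the screw head (value of joint plate above 0.02 m), for 0.2 s.
At the end, for the whole second after the job is handed in: The plate is at least 20 mm down with the screw's shank in its slot, the caddy's front within 7.5 mm of the bracket face, within 6 mm of centred on the screw and within 0.12 rad of square, standing flat on the shelf and at rest (value of joint plate above 0.02 m and x of caddy_keyhole in the frame of bracket above -0.0075 m and y of caddy_keyhole in the frame of bracket between -0.006 and 0.006 m and angle between the x axis of caddy and the x axis of bracket, either way round below 0.12 rad and angle between caddy's own z axis and vertical below 0.05 rad and height (world z) of caddy below 0.006 m and linear speed of caddy below 0.01 m/s); the robot touches nothing.
It fails at once if the caddy is lifted off the shelf or tipped (height (world z) of caddy above 0.02 m or angle between caddy's own z axis and vertical above 0.2 rad).
It fails at once if a bystander is displaced by more than 25 mm (distance of any of mug, hubcap, brush, lug_wrench from where it was at the start of the episode above 0.025 m).
It also fails if it takes over 72 s, if anything falls off the work surface, if the arm or the gripper's body presses on something with over 40 N, if the wrist force passes 120 N, or if a joint passes its speed limit or range.

## Robot

A 7-joint arm with a two-finger parallel gripper is mounted at the origin on the work surface. World frame = base frame: x ahead of the robot, y to its left, z up, the work surface at z = 0. Lengths are in m, angles in rad, forces in N, time in s.
With the tool pointing down it reaches from about 0.425 to 0.925 m from the base axis. Payload 6.8 kg.
Tool frame: the origin (TCP) lies midway between the tips of the shut fingers; the grasp point (between the pads) lies 19 mm behind it (bot.grasp_offset is the distance from the TCP to the grasp point, in m); z points along the fingers, x is the direction in which the jaws open and shut, and the axes are right-handed (so a half turn about z gives the same grasp; the last joint's range is limited). The gripper opens to 85 mm and grips with 20 to 120 N. Pads are 22 mm wide; open, the fingers measure 114 mm over their backs; the gripper's body (76 mm by 85 mm) begins 54 mm behind the grasp point. The pads swing forward as they close: fully open they stand 13 mm farther back than shut.
Start: joints at [1.152, 0.477, 0.022, 1.555, -0.011, 1.109, -0.083], TCP at [0.206, -0.643, 0.231] pointing down, gripper open.
Joint ranges: [-2.96, 2.96], [-0.34, 2.1], [-1.41, 1.46], [0.24, 2.44], [-1.37, 4.51], [0.17, 1.92], [-2.96, 2.96]. Speed limits (rad/s): [2.39, 2.39, 3.14, 3.14, 3.14, 3.14, 3.14].

## Interface

Orientations are given as a unit quaternion [w, x, y, z].
In Python, from station import bot, imaging gives the robot as it stands. The module is installed in compiled form; this text tells all that it offers.
- The arm moves only by the tool apply_moves, never from a script. Its argument "increments" is a list of rows, each a list of 7 numbers: the shift along the tool's x, y, z in mm, then the turn, a rotation vector about the tool's x, y, z in degrees, then the closure, from -1 (fully open) to 1 (shut). In form: [[dx, dy, dz, rx, ry, rz, grip], ...]. A call has exactly 8 rows; each row shifts and turns the pose as measured when the row begins, along the tool's axes as they then stand; what a row does not reach is not made up. A row lasts 1/8 s, in which the tool goes at most 62.5 mm and 10.7 degrees, less where a joint would pass 70% of its speed; a pose out of reach is approached as far as the arm can. A call with a gripper value outside its range is refused whole. The fingers move at their own pace and stop on an object; "grip_force" is the grip in N (left out, the last holds). Time passes only in rows, so rows that do not move let the fingers close, or fill a call up. It gives the time, the measured TCP pose, the force and the opening at its end, in the units of the state.
- bot.get_obs(): the state, without advancing time (a new reading comes with each control period).
- imaging.read_camera(name): name is "scene" or "top"; returns the picture (400x640x3 uint8, red, green, blue); there is no depth.
- imaging.get_calibration(name): a dict with "K" (3x3 intrinsics, pixels), "extrinsics" (4x4, takes a point from camera to world coordinates). Camera axes: x right, y down, z forward; pixel columns grow to the right and rows downward; lengths in m; the calibration is good to about 2 mm. A picture is of the moment at which its call begins. get_calibration takes no time and is no camera call.
- bot.hand_in(): hands the job in, once; it reports no verdict.
The state is a dict: "t": time; "q": joint angles; "joint_vel": joint speeds; "joint_torque": joint torques, N m; "eef_pos": TCP position; "tool_rot": TCP orientation; "contact_force": force on the tool from outside, world axes, zero at the start; "torque": the same for the moment, N m; "gripper_width": opening from 0.0 (shut) to 1.0 (fully open).
Only numpy, scipy, OpenCV 4.12 (cv2) and the standard library are available. Lean on these libraries where they do the work, as an engineer would, in place of code of your own. Each camera call takes 0.05 s, during which the arm holds its last target.

## Working session

There is one attempt and no reset: what is moved stays moved. The work goes in short steps, Python scripts to look and compute and a tool call to move; the robot and the scene stay as the last step left them, time stands still between calls to the robot, and variables do not carry over. Pictures are saved under pics/ and viewed, and the job is handed in when it is done.

Besides the shell and the picture viewer there is one more tool, called after "Emit:" by a JSON object that holds its "op" and its "data", one argument or row to a line. apply_moves: Moves the arm, as the interface text tells. Its arguments: {"type":"object","properties":{"increments":{"type":"array","items":{"type":"array","items":{"type":"number"}}},"grip_force":{"type":"number"}},"required":["increments"]}

```bash
mkdir -p pics
python3 - <<'E'
from station import bot, imaging
import cv2
for n in ("scene","top"):
    im=imaging.read_camera(n); cv2.imwrite(f"pics/{n}0.png",im[:,:,::-1])
    c=imaging.get_calibration(n); print(n,c["K"],c["extrinsics"])
print(bot.get_obs(), bot.grasp_offset)
E
```

```text
scene [[424.7839136    0.         319.14323196]
 [  0.         424.7839136  201.09258009]
 [  0.           0.           1.        ]] [[ 0.87204415  0.31477564 -0.37477366  1.04314023]
 [ 0.48933431 -0.54583001  0.68016288 -0.83101905]
 [ 0.009536   -0.77652167 -0.63001839  0.87669232]
 [ 0.          0.          0.          1.        ]]
top [[424.37933219   0.         319.13981574]
 [  0.         424.37933219 201.21123346]
 [  0.           0.           1.        ]] [[-0.02231588 -0.99488259  0.09854258  0.43123639]
 [-0.9996892   0.02111017 -0.01326128  0.01482342]
 [ 0.01111316 -0.09880789 -0.99504447  1.49626116]
 [ 0.          0.          0.          1.        ]]
{'t': 0.1, 'q': array([ 1.15188039,  0.47773525,  0.02232597,  1.55633411, -0.01149951,
        1.10930465, -0.08314201]), 'joint_vel': array([-5.68505932e-04, -2.25417859e-03,  5.53410522e-04, -7.83900388e-04,
        2.46110294e-05,  9.44652372e-04, -7.14367405e-04]), 'joint_torque': array([ 3.90105561e-03, -5.97759283e+01,  1.61373261e+00, -2.81949824e+01,
        1.28905463e-02,  5.18428569e-03,  3.01616967e-05]), 'eef_pos': array([ 0.20627719, -0.64215398,  0.23041847]), 'tool_rot': array([-4.40061287e-04,  8.08031020e-01, -5.89139362e-01, -6.99879700e-04]), 'contact_force': array([ 0.26357095,  0.10786914, -0.30268818]), 'torque': array([-0.04854072,  0.01524725, -0.02440998]), 'gripper_width': 1.0013004329670265} 0.0187
```

View pics/scene0.png

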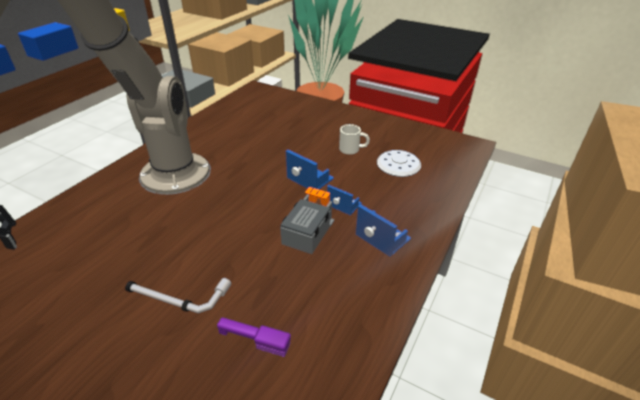

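View pics/top0.png

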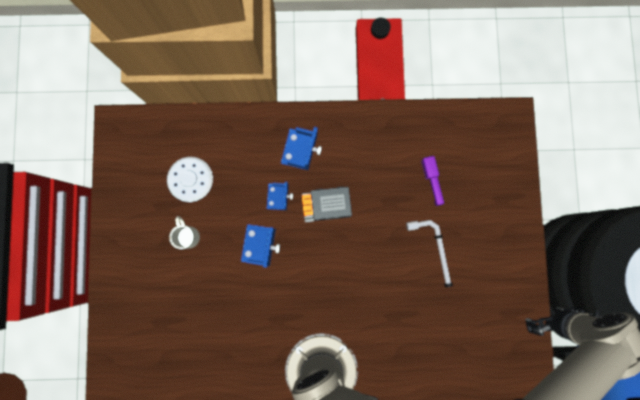

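The scene view shows the caddy near (307,223) with its orange plate towards the smallest bracket at (342,200). In the top view the caddy is at (328,204), the small bracket at (278,196), and the bigger look-alike brackets at (300,147) and (258,245). I'll zoom in and measure.

```bash
cat > h.py <<'E'
from station import bot, imaging
import cv2, numpy as np
C={n:imaging.get_calibration(n) for n in("scene","top")}
def ray(n,u,v,z):
    c=C[n];E=c["extrinsics"];d=E[:3,:3]@np.linalg.inv(c["K"])@np.array([u,v,1.]);o=E[:3,3]
    return o+d*(z-o[2])/d[2]
def proj(n,p):
    c=C[n];E=c["extrinsics"];q=E[:3,:3].T@(np.asarray(p)-E[:3,3]);q=c["K"]@q;return q[:2]/q[2]
def tri(u1,v1,u2,v2):
    A=[];b=[]
    for n,u,v in(("scene",u1,v1),("top",u2,v2)):
        E=C[n]["extrinsics"];d=E[:3,:3]@np.linalg.inv(C[n]["K"])@np.array([u,v,1.]);d/=np.linalg.norm(d)
        P=np.eye(3)-np.outer(d,d);A.append(P);b.append(P@E[:3,3])
    return np.linalg.lstsq(np.vstack(A),np.hstack(b),rcond=None)[0]
def crop(im,x,y,w,h,s,f):
    cv2.imwrite(f,cv2.resize(im[y:y+h,x:x+w,::-1],None,fx=s,fy=s,interpolation=cv2.INTER_CUBIC))
E
python3 - <<'E'
from h import *
t=imaging.read_camera("top");s=imaging.read_camera("scene")
np.save("t0.npy",t);np.save("s0.npy",s)
crop(t,255,175,100,60,8,"pics/tz.png");crop(s,270,170,100,75,8,"pics/sz.png")
hsv=cv2.cvtColor(t,cv2.COLOR_RGB2HSV)
R=hsv[175:235,255:360]
m={}
m["orange"]=cv2.inRange(hsv,(8,150,130),(25,255,255))
m["blue"]=cv2.inRange(hsv,(100,120,60),(125,255,255))
m["grey"]=cv2.inRange(hsv,(0,0,50),(180,75,140))
for k,M in m.items():
    M2=np.zeros_like(M);M2[175:235,260:360]=M[175:235,260:360]
    if k=="blue": M2[222:]=0
    n,l,st,ce=cv2.connectedComponentsWithStats(M2)
    for i in range(1,n):
        if st[i,4]>40:
            pts=np.argwhere(l==i)[:,::-1].astype(np.float32)
            print(k,st[i],ce[i],cv2.minAreaRect(pts),cv2.boxPoints(cv2.minAreaRect(pts)).round(1).tolist())
E
```

```text
orange [301 195  11  21 187] [306.2513369  204.62566845] ((306.3663635253906, 204.66336059570312), (20.298757553100586, 9.552356719970703), 84.2894058227539) [[300.6000061035156, 195.0], [310.1000061035156, 194.10000610351562], [312.1000061035156, 214.3000030517578], [302.6000061035156, 215.1999969482422]]
blue [267 182  21  28 464] [277.5        195.97413793] ((277.02349853515625, 195.19410705566406), (19.40421485900879, 27.68743896484375), 4.39870548248291) [[266.29998779296875, 208.3000030517578], [268.3999938964844, 180.60000610351562], [287.79998779296875, 182.10000610351562], [285.6000061035156, 209.6999969482422]]
grey [270 181  24  17  42] [284.52380952 186.66666667] ((284.2713623046875, 185.57388305664062), (27.44051170349121, 10.620582580566406), 35.21759033203125) [[270.0, 182.0], [276.1000061035156, 173.3000030517578], [298.5, 189.10000610351562], [292.3999938964844, 197.8000030517578]]
grey [304 186  48  37 767] [330.02216428 203.83311604] ((326.36749267578125, 203.8959197998047), (32.05006408691406, 48.253814697265625), 83.1572265625) [[300.5, 190.89999389648438], [348.3999938964844, 185.10000610351562], [352.20001220703125, 216.89999389648438], [304.29998779296875, 222.6999969482422]]
```

View pics/tz.png

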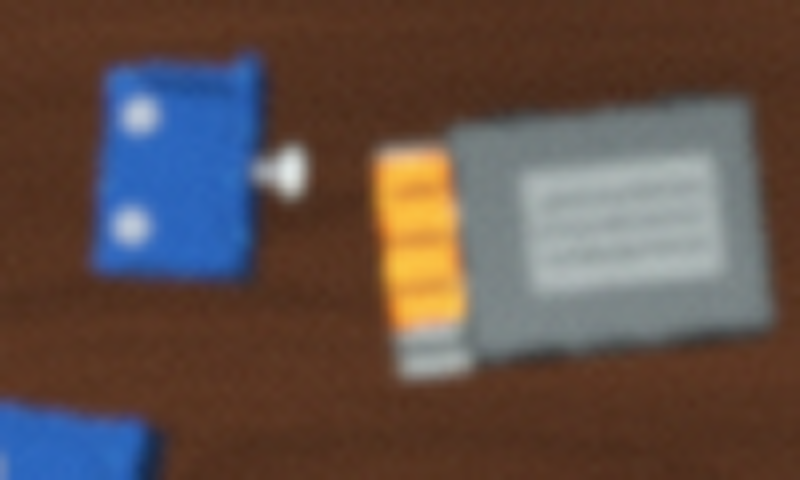

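View pics/sz.png

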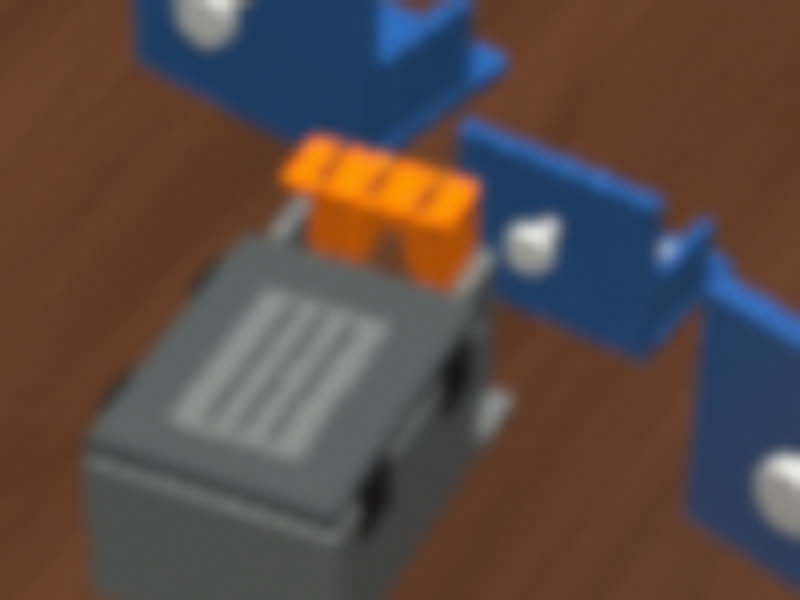

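```bash
cat >> h.py <<'E'
def tp(X,Y,ox,oy,s=8): return ((X+.5)/s-.5+ox,(Y+.5)/s-.5+oy)
E
python3 - <<'E'
from h import *
T=lambda X,Y:tp(X,Y,255,175); S=lambda X,Y:tp(X,Y,270,170)
r=lambda a:np.round(np.asarray(a)*1000,1)
lid=np.array([ray("top",*T(*p),.078) for p in[(450,125),(752,95),(775,328),(478,362)]])
print("lid top",r(lid)); 
print("edges",[r(np.linalg.norm(lid[i]-lid[(i+1)%4])) for i in range(4)])
lids=np.array([ray("scene",*S(*p),.078) for p in[(490,255),(245,235),(88,455),(335,525)]])
print("lid scene",r(lids))
pad=np.array([ray("top",*T(*p),.107) for p in[(373,150),(447,148),(468,322),(390,330)]]);print("pad top",r(pad),r(pad.mean(0)))
pads=np.array([ray("scene",*S(*p),.107) for p in[(318,133),(482,182),(442,228),(282,178)]]);print("pad sc",r(pads),r(pads.mean(0)))
br=np.array([ray("top",*T(*p),.078) for p in[(263,58),(250,278)]]);print("br top",r(br))
brs=np.array([ray("scene",*S(*p),.078) for p in[(462,122),(660,202)]]);print("br sc",r(brs))
brb=np.array([ray("scene",*S(*p),.0) for p in[(640,355)]]);print("br sc bottom right",r(brb))
print("screw head tri",r(tri(*S(525,248),*T(297,172))))
print("head top z48",r(ray("top",*T(300,172),.048)), "scene",r(ray("scene",*S(528,250),.048)))
print("tri pad",r(tri(*S(381,180),*T(419,238))),"lid",r(tri(*S(300,370),*T(614,228))))
E
```

```text
lid top [[ 609.6   23.1   78. ]
 [ 619.6 -104.4   78. ]
 [ 521.1 -111.2   78. ]
 [ 509.5   13.5   78. ]]
edges [np.float64(127.9), np.float64(98.8), np.float64(125.2), np.float64(100.5)]
lid scene [[ 599.    47.2   78. ]
 [ 513.7   11.8   78. ]
 [ 529.9 -119.7   78. ]
 [ 621.8 -107.3   78. ]]
pad top [[596.2  54.9 107. ]
 [596.4  24.4 107. ]
 [524.4  17.2 107. ]
 [521.8  49.2 107. ]] [559.7  36.4 107. ]
pad sc [[524.9  47.2 107. ]
 [592.4  51.6 107. ]
 [592.7  20.3 107. ]
 [527.3  16.7 107. ]] [559.3  33.9 107. ]
br top [[639.7 101.3  78. ]
 [546.8 108.1  78. ]]
br sc [[550.6 114.6  78. ]
 [640.  107.8  78. ]]
br sc bottom right [[636.5 107.3   0. ]]
screw head tri [593.6  88.9  50.1]
head top z48 [594.4  88.   48. ] scene [593.6  90.3  48. ]
tri pad [559.   36.3 105.3] lid [567.1 -43.4  75.4]
```

```bash
cat >> h.py <<'E'
from scipy.spatial.transform import Rotation as Ro
def state():
    o=bot.get_obs();w,x,y,z=o["tool_rot"];R=Ro.from_quat([x,y,z,w]).as_matrix();return o,np.array(o["eef_pos"]),R
def plan(target_mm,yaw_deg,n,p0=None,R0=None):
    """rows to go to target with tool down and tool x at yaw"""
    o,p,R=state(); p=p*1000
    a=np.radians(yaw_deg);X=np.array([np.cos(a),np.sin(a),0]);Z=np.array([0,0,-1.]);Y=np.cross(Z,X)
    Rt=np.stack([X,Y,Z],1); rv=Ro.from_matrix(R.T@Rt).as_rotvec()
    print("t",round(o["t"],2),"pos",p.round(1),"yaw",np.degrees(np.arctan2(R[1,0],R[0,0])).round(2),"tilt",R[2,2].round(4),"F",np.round(o["contact_force"],1),"w",round(o["gripper_width"],2))
    t=np.asarray(target_mm,float);q=p.copy();Rc=R.copy()
    for i in range(n):
        d=Rc.T@((t-p)/n);print(np.r_[d,np.degrees(rv)/n].round(1).tolist())
        Rc=Rc@Ro.from_rotvec(rv/n).as_matrix()
E
python3 - <<'E'
from h import *
for uv in[(241,226),(273,227),(269,267),(277,247)]: print(ray("top",*uv,.1).round(3))
plan([464,-43,150],-85.5,16)
E
```

```text
[0.493 0.254 0.1  ]
[0.488 0.15  0.1  ]
[0.358 0.164 0.1  ]
[0.422 0.137 0.1  ]
t 0.2 pos [ 206.3 -642.3  230.7] yaw -72.19 tilt -1.0 F [-0.2 -0.4 -0.1] w 1.0
[-30.7, -26.8, 5.1, 0.0, 0.0, 0.8]
[-31.1, -26.3, 5.1, 0.0, 0.0, 0.8]
[-31.5, -25.9, 5.1, 0.0, 0.0, 0.8]
[-31.9, -25.4, 5.1, 0.0, 0.0, 0.8]
[-32.2, -25.0, 5.1, 0.0, 0.0, 0.8]
[-32.6, -24.5, 5.1, 0.0, 0.0, 0.8]
[-32.9, -24.0, 5.1, 0.0, 0.0, 0.8]
[-33.3, -23.5, 5.1, 0.0, 0.0, 0.8]
[-33.6, -23.0, 5.1, 0.0, 0.0, 0.8]
[-34.0, -22.6, 5.1, 0.0, 0.0, 0.8]
[-34.3, -22.1, 5.1, 0.0, 0.0, 0.8]
[-34.6, -21.6, 5.1, 0.0, 0.0, 0.8]
[-34.9, -21.1, 5.1, 0.0, 0.0, 0.8]
[-35.2, -20.5, 5.1, 0.0, 0.0, 0.8]
[-35.5, -20.0, 5.0, 0.0, 0.0, 0.8]
[-35.8, -19.5, 5.0, 0.0, 0.0, 0.8]
```

Emit:
{"op": "apply_moves", "data": {
  "increments": [
    [-31,-27,0,0,0,0.8,-0.4],
    [-31,-26,0,0,0,0.8,-0.4],
    [-32,-26,0,0,0,0.8,-0.4],
    [-32,-25,0,0,0,0.8,-0.4],
    [-32,-25,5,0,0,0.8,-0.4],
    [-33,-25,5,0,0,0.8,-0.4],
    [-33,-24,5,0,0,0.8,-0.4],
    [-33,-23,5,0,0,0.8,-0.4]
  ],
  "grip_force": 40
}}

```text
t: 1.2
eef_pos: [0.3362, -0.3356, 0.2091]
tool_rot: [0.0, 0.771, -0.637, -0.0]
contact_force: [0.7, -0.5, 0.4]
gripper_width: 0.702
```

```bash
python3 -c "
from h import *
plan([464,-43,120],-85.5,8)"
```

```text
t 1.2 pos [ 336.2 -335.6  209.1] yaw -79.13 tilt -1.0 F [ 0.7 -0.5  0.4] w 0.7
[-32.9, -22.6, 11.1, 0.0, 0.0, 0.8]
[-33.2, -22.1, 11.1, 0.0, 0.0, 0.8]
[-33.5, -21.7, 11.1, 0.0, 0.0, 0.8]
[-33.8, -21.2, 11.1, 0.0, 0.0, 0.8]
[-34.1, -20.7, 11.1, 0.0, 0.0, 0.8]
[-34.4, -20.3, 11.1, 0.0, 0.0, 0.8]
[-34.7, -19.8, 11.1, 0.0, 0.0, 0.8]
[-34.9, -19.3, 11.1, 0.0, 0.0, 0.8]
```

Tracking is accurate. I'll continue to beside the caddy.

Emit:
{"op": "apply_moves", "data": {
  "increments": [
    [-33,-23,11,0,0,0.8,-0.4],
    [-33,-22,11,0,0,0.8,-0.4],
    [-33,-22,11,0,0,0.8,-0.4],
    [-34,-21,11,0,0,0.8,-0.4],
    [-34,-21,11,0,0,0.8,-0.4],
    [-34,-20,11,0,0,0.8,-0.4],
    [-35,-20,11,0,0,0.8,-0.4],
    [-35,-19,11,0,0,0.8,-0.4]
  ]
}}

```text
t: 2.2
eef_pos: [0.4691, -0.0346, 0.1196]
tool_rot: [-0.0, 0.732, -0.681, 0.002]
contact_force: [0.5, -1.0, 0.2]
gripper_width: 0.704
```

```bash
python3 -c "
from h import *
plan([468,-38,25],-85.5,8)"
```

```text
t 2.2 pos [469.1 -34.6 119.6] yaw -85.84 tilt -1.0 F [ 0.5 -1.   0.2] w 0.7
[0.4, 0.2, 11.8, -0.0, -0.0, -0.0]
[0.4, 0.2, 11.8, -0.0, -0.0, -0.0]
[0.4, 0.2, 11.8, -0.0, -0.0, -0.0]
[0.4, 0.2, 11.8, -0.0, -0.0, -0.0]
[0.4, 0.2, 11.8, -0.0, -0.0, -0.0]
[0.4, 0.2, 11.8, -0.0, -0.0, -0.0]
[0.4, 0.2, 11.8, -0.0, -0.0, -0.0]
[0.4, 0.2, 11.8, -0.0, -0.0, -0.0]
```

Emit:
{"op": "apply_moves", "data": {
  "increments": [
    [0,0,14,0,0,0,-0.4],
    [0,0,14,0,0,0,-0.4],
    [0,0,14,0,0,0,-0.4],
    [0,0,14,0,0,0,-0.4],
    [0,0,14,0,0,0,-0.4],
    [0,0,14,0,0,0,-0.4],
    [0,0,10,0,0,0,-0.4],
    [0,-10,0,0,0,0,-0.4]
  ]
}}

```text
t: 3.2
eef_pos: [0.4783, -0.0347, 0.0189]
tool_rot: [0.001, 0.732, -0.681, 0.001]
contact_force: [0.1, 0.4, 0.1]
gripper_width: 0.704
```

Run:
```python
from h import *
t=imaging.read_camera("top");s=imaging.read_camera("scene")
crop(t,255,175,100,70,8,"pics/tz1.png");crop(s,250,150,130,97,6,"pics/sz1.png")
plan([503,-35,25],-85.5,8)
```

```text
t 3.3 pos [481.2 -34.3  20. ] yaw -85.82 tilt -1.0 F [0.  0.3 0.1] w 0.7
[0.3, -2.7, -0.6, -0.0, -0.0, -0.0]
[0.3, -2.7, -0.6, -0.0, -0.0, -0.0]
[0.3, -2.7, -0.6, -0.0, -0.0, -0.0]
[0.3, -2.7, -0.6, -0.0, -0.0, -0.0]
[0.3, -2.7, -0.6, -0.0, -0.0, -0.0]
[0.3, -2.7, -0.6, -0.0, -0.0, -0.0]
[0.3, -2.7, -0.6, -0.0, -0.0, -0.0]
[0.3, -2.7, -0.6, -0.0, -0.0, -0.0]
```

View pics/tz1.png

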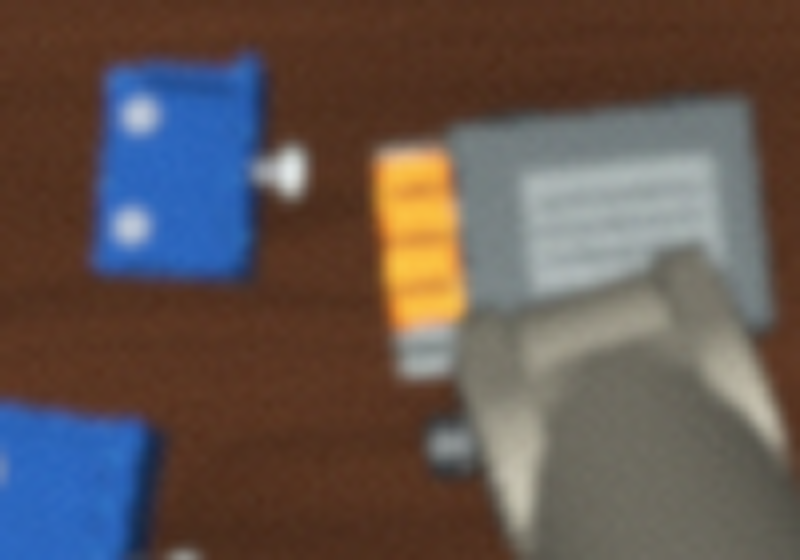

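View pics/sz1.png

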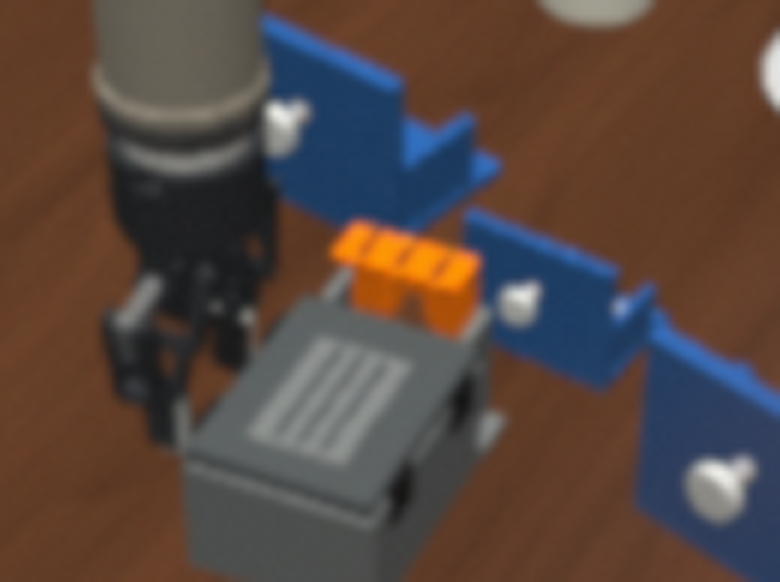

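Emit:
{"op": "apply_moves", "data": {
  "increments": [
    [0,-7,-2,0,0,0,-0.4],
    [0,-7,-2,0,0,0,-0.4],
    [0,-5,0,0,0,0,-0.4],
    [0,-3,0,0,0,1,-0.4],
    [0,-3,0,0,0,1,-0.4],
    [0,-3,0,0,0,1,-0.4],
    [0,-3,0,0,0,1,-0.4],
    [0,0,0,0,0,0,-0.4]
  ]
}}

```text
t: 4.3
eef_pos: [0.5082, -0.0314, 0.0237]
tool_rot: [0.003, 0.707, -0.707, -0.001]
contact_force: [0.1, 0.2, -0.8]
gripper_width: 0.7
```

Run:
```python
from h import *
t=imaging.read_camera("top");s=imaging.read_camera("scene")
crop(t,255,175,100,70,8,"pics/tz2.png");crop(s,250,150,130,97,6,"pics/sz2.png")
plan([523.5,-27,25],-94.3,8)
```

```text
t 4.4 pos [508.3 -31.5  23.8] yaw -89.93 tilt -1.0 F [-0.9  0.6 -0.6] w 0.7
[-0.6, -1.9, -0.2, 0.0, -0.0, 0.5]
[-0.6, -1.9, -0.2, 0.0, -0.0, 0.5]
[-0.6, -1.9, -0.2, 0.0, -0.0, 0.5]
[-0.6, -1.9, -0.2, 0.0, -0.0, 0.5]
[-0.6, -1.9, -0.2, 0.0, -0.0, 0.5]
[-0.6, -1.9, -0.2, 0.0, -0.0, 0.5]
[-0.7, -1.9, -0.1, 0.0, -0.0, 0.5]
[-0.7, -1.9, -0.1, 0.0, -0.0, 0.5]
```

View pics/tz2.png

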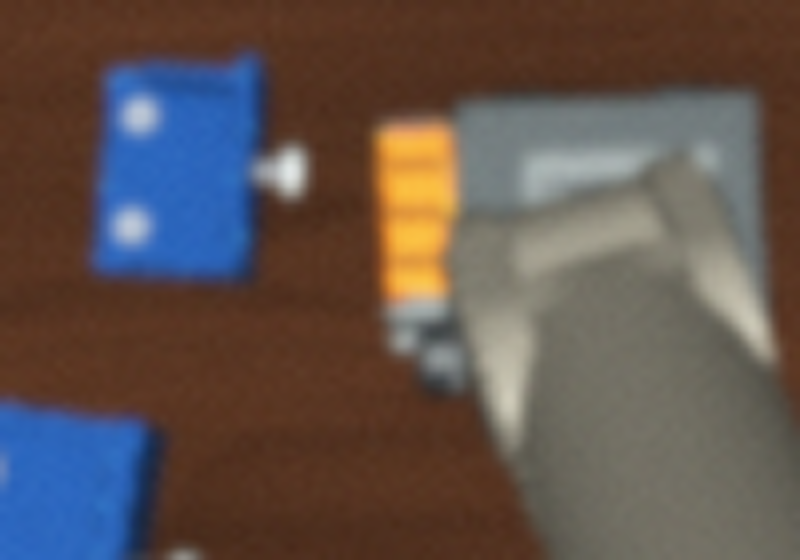

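View pics/sz2.png

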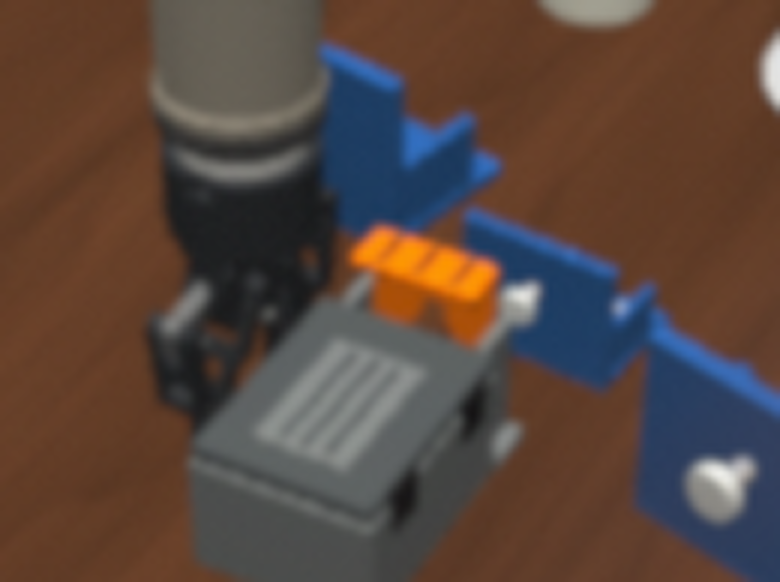

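The caddy follows the fingers: the pad's left edge in the top view has moved up from about 148 to 120 in crop pixels. I'll continue with the sideways push and turn.

Emit:
{"op": "apply_moves", "data": {
  "increments": [
    [0,-2,0,0,0,0.6,-0.4],
    [0,-2,0,0,0,0.6,-0.4],
    [-0.5,-2,0,0,0,0.6,-0.4],
    [-0.5,-2,0,0,0,0.6,-0.4],
    [-0.5,-2,0,0,0,0.6,-0.4],
    [-0.5,-2,0,0,0,0.6,-0.4],
    [-0.5,-2,0,0,0,0.6,-0.4],
    [0,0,0,0,0,0,-0.4]
  ]
}}

```text
t: 5.4
eef_pos: [0.5137, -0.0293, 0.0215]
tool_rot: [-0.01, -0.68, 0.733, 0.006]
contact_force: [-1.3, 0.6, -0.1]
gripper_width: 0.701
```

Run:
```python
from h import *
t=imaging.read_camera("top");s=imaging.read_camera("scene")
crop(t,255,175,100,70,8,"pics/tz3.png");crop(s,250,150,130,97,6,"pics/sz3.png")
plan([523.5,-27,25],-94.3,4)
```

```text
t 5.5 pos [513.8 -29.3  21.6] yaw -94.23 tilt -0.9997 F [-2.2  0.7 -0. ] w 0.7
[-0.8, -2.4, -0.9, 0.3, -0.1, 0.0]
[-0.8, -2.4, -0.9, 0.3, -0.1, 0.0]
[-0.8, -2.4, -0.9, 0.3, -0.1, 0.0]
[-0.8, -2.4, -0.9, 0.3, -0.1, 0.0]
```

View pics/tz3.png

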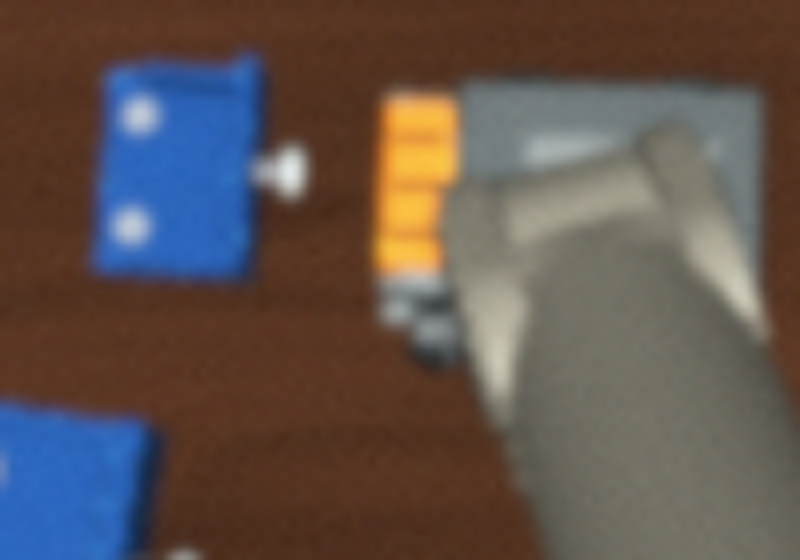

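View pics/sz3.png

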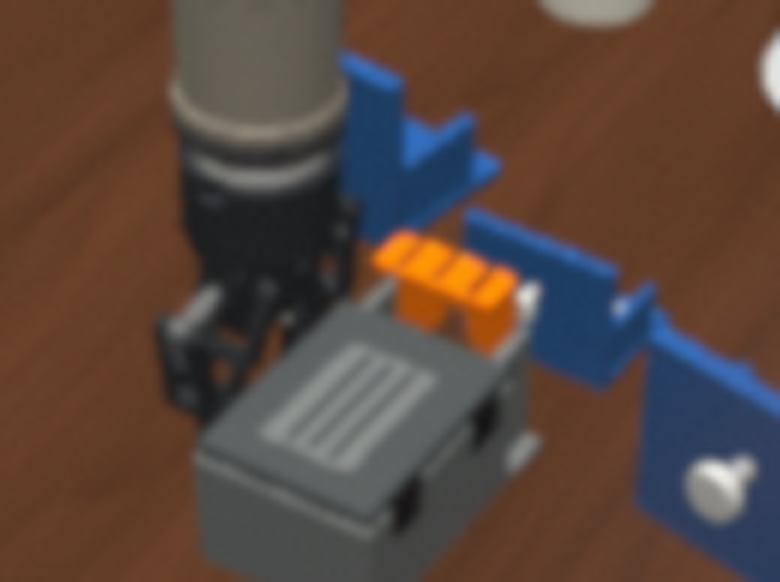

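```bash
cat >> h.py <<'E'
S0=np.array([594.5,105.5]);HB=np.radians(85.7);n_=np.array([np.cos(HB),np.sin(HB)]);l_=np.array([-np.sin(HB),np.cos(HB)])
def rel(p): d=np.asarray(p)[:2]-S0;return (d@n_).round(1),(d@l_).round(1)
def orange():
    """orange pad centroid & minAreaRect in top view -> plate z"""
    out={}
    for n,z in(("top",.106),):
        im=imaging.read_camera(n);h=cv2.cvtColor(im,cv2.COLOR_RGB2HSV);M=cv2.inRange(h,(8,150,130),(25,255,255));M[:150]=0;M[250:]=0;M[:,:250]=0;M[:,400:]=0
        pts=np.argwhere(M)[:,::-1].astype(np.float32);r=cv2.minAreaRect(pts);print(n,len(pts),"cent",pts.mean(0).round(2),r)
        c=ray(n,*pts.mean(0).astype(float),z)*1000;print("pad centroid",c.round(1),"rel bracket (target -15,0)",rel(c))
    return im
E
python3 - <<'E'
from h import *
im=orange()
T=lambda X,Y:tp(X,Y,255,175)
a,b=[ray("top",*T(*p),.078)*1000 for p in[(465,82),(762,93)]]
print("heading",np.degrees(np.arctan2(*(a-b)[[1,0]])),rel(a),rel(b))
p=[ray("top",*T(*p),.106)*1000 for p in[(381,93),(460,95),(447,275),(374,270)]];print(np.mean(p,0),rel(np.mean(p,0)))
E
```

```text
top 180 cent [305.83 197.17] ((306.14654541015625, 198.0086212158203), (9.454245567321777, 20.435264587402344), 3.3664608001708984)
pad centroid [583.2  39.8 106. ] rel bracket (target -15,0) (np.float64(-66.3), np.float64(6.3))
heading 86.66942841040506 (np.float64(-86.3), np.float64(-39.8)) (np.float64(-211.6), np.float64(-41.9))
[582.2845036   37.63994521 106.        ] (np.float64(-68.6), np.float64(7.1))
```

Emit:
{"op": "apply_moves", "data": {
  "increments": [
    [0,-3,-0.5,0,0,0,-0.4],
    [0,-3,-0.5,0,0,0,-0.4],
    [0,-3,-0.5,0,0,0,-0.4],
    [0,-3,0,0,0,0,-0.4],
    [0,0,0,0,0,0,-0.4],
    [0,0,0,0,0,0,-0.4],
    [0,0,0,0,0,0,-0.4],
    [0,0,0,0,0,0,-0.4]
  ]
}}

```text
t: 6.55
eef_pos: [0.5222, -0.0304, 0.0217]
tool_rot: [-0.013, -0.68, 0.733, 0.009]
contact_force: [-3.5, 1.5, -0.6]
gripper_width: 0.703
```

Run:
```python
from h import *
im=orange()
crop(im,255,175,100,70,8,"pics/tz4.png")
plan([523.5,-27,25],-94.3,1)
```

```text
top 174 cent [306.05 194.36] ((306.5, 195.0), (20.0, 9.0), 90.0)
pad centroid [592.5  38.9 106. ] rel bracket (target -15,0) (np.float64(-66.5), np.float64(-3.0))
t 6.6 pos [522.2 -30.4  21.7] yaw -94.27 tilt -0.9995 F [-3.3  0.  -0.4] w 0.7
[-3.5, -0.9, -3.3, 1.8, -0.4, 0.0]
```

View pics/tz4.png

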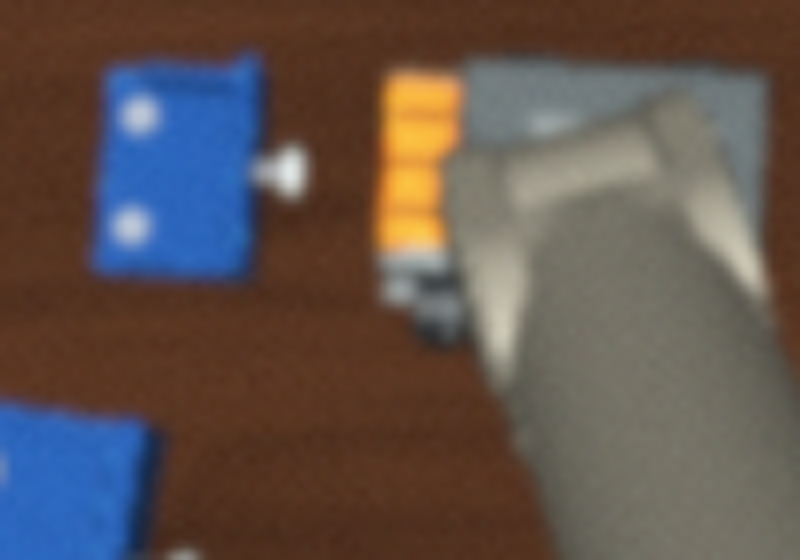

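Emit:
{"op": "apply_moves", "data": {
  "increments": [
    [0,15,0,0,0,0,-0.4],
    [0,20,0,0,0,0,-0.4],
    [0,15,-20,0,0,0,-0.4],
    [0,0,-30,0,0,0,-0.4],
    [25,0,-30,0,0,3,-0.4],
    [40,0,-30,0,0,3,-0.4],
    [50,0,-20,0,0,3,-0.4],
    [50,0,0,0,0,0,-0.4]
  ]
}}

```text
t: 7.6
eef_pos: [0.4507, -0.1901, 0.1623]
tool_rot: [-0.006, -0.621, 0.784, 0.001]
contact_force: [0.3, -0.0, -1.3]
gripper_width: 0.698
```

Run:
```python
from h import *
im=orange();s=imaging.read_camera("scene")
np.save("t5.npy",im);np.save("s5.npy",s)
crop(im,255,175,100,70,8,"pics/tz5.png");crop(s,270,150,100,75,8,"pics/sz5.png")
plan([576,-145,150],-4.3,8)
```

```text
top 191 cent [306.43 194.66] ((306.5, 195.0), (20.0, 9.0), 90.0)
pad centroid [591.5  37.7 106. ] rel bracket (target -15,0) (np.float64(-67.9), np.float64(-2.1))
t 7.7 pos [ 447.9 -194.5  161. ] yaw -103.71 tilt -0.9999 F [-0.3  0.7  0.5] w 0.7
[-9.8, -14.1, 1.1, 0.1, 0.0, -12.4]
[-6.6, -15.9, 1.1, 0.1, 0.0, -12.4]
[-3.0, -16.9, 1.2, 0.1, 0.0, -12.4]
[0.7, -17.2, 1.2, 0.1, 0.0, -12.4]
[4.4, -16.6, 1.3, 0.1, 0.0, -12.4]
[7.9, -15.3, 1.3, 0.1, 0.0, -12.4]
[11.0, -13.2, 1.3, 0.1, 0.0, -12.4]
[13.6, -10.5, 1.4, 0.1, 0.0, -12.4]
```

View pics/tz5.png

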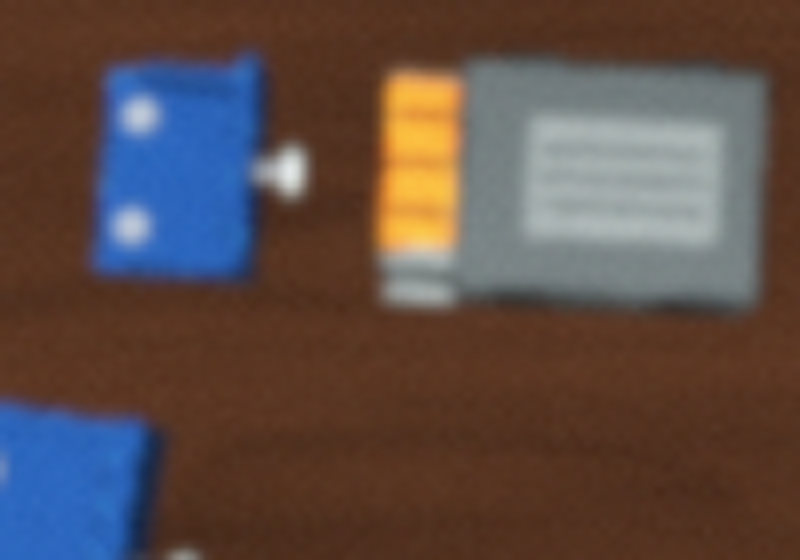

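View pics/sz5.png

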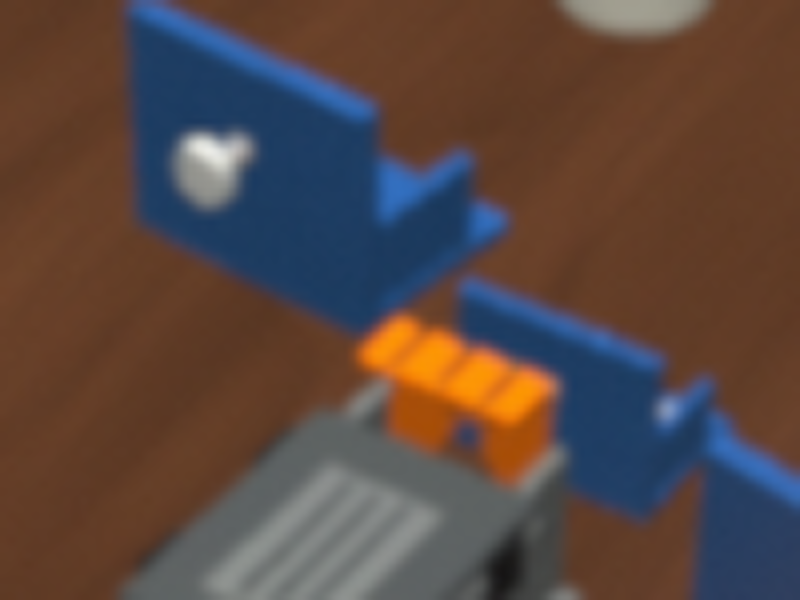

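Run:
```python
from h import *
T=lambda X,Y:tp(X,Y,255,175); S=lambda X,Y:tp(X,Y,270,150)
L=[ray("top",*T(*p),.078)*1000 for p in[(467,60),(768,74),(758,303),(460,293)]]
for p in L: print(p.round(1),rel(p))
print("head",[np.degrees(np.arctan2(*(L[i]-L[j])[[1,0]])).round(1) for i,j in((0,1),(3,2))],np.degrees(np.arctan2(*(L[1]-L[2])[[1,0]]))+90, "c",np.mean(L,0),rel(np.mean(L,0)),"want -95,0")
br=[ray("top",*T(*p),.078)*1000 for p in[(263,58),(250,278)]];print("br mid",np.mean(br,0),rel(np.mean(br,0)))
hd=ray("top",*T(295,172),.048)*1000;print("head",hd,rel(hd))
P=[ray("scene",*S(*p),.106)*1000 for p in[(402,315),(558,375),(515,428),(360,358)]];print("pad sc",np.mean(P,0),rel(np.mean(P,0)))
```

```text
[637.   15.4  78. ] (np.float64(-86.7), np.float64(-49.2))
[ 628.4 -111.4   78. ] (np.float64(-213.8), np.float64(-50.1))
[ 531.7 -104.4   78. ] (np.float64(-214.0), np.float64(46.9))
[538.6  20.4  78. ] (np.float64(-89.1), np.float64(49.3))
head [np.float64(86.1), np.float64(86.8)] 85.822500081596 c [583.95456716 -45.00888514  78.        ] (np.float64(-150.9), np.float64(-0.8)) want -95,0
br mid [593.22919358 104.72276369  78.        ] (np.float64(-0.9), np.float64(1.2))
head [594.42837693  90.16484524  48.        ] (np.float64(-15.3), np.float64(-1.1))
pad sc [591.68882865  34.43683555 106.        ] (np.float64(-71.1), np.float64(-2.5))
```

Run:
```python
from h import *
print(bot.get_obs()["q"].round(2))
plan([575,-158,150],-4.3,10)
```

```text
[ 0.4   0.27 -0.15  2.05  0.07  0.84 -1.6 ]
t 7.7 pos [ 447.9 -194.5  161. ] yaw -103.71 tilt -0.9999 F [-0.3  0.7  0.5] w 0.7
[-6.6, -11.5, 0.9, 0.1, 0.0, -9.9]
[-4.5, -12.5, 0.9, 0.1, 0.0, -9.9]
[-2.3, -13.0, 0.9, 0.1, 0.0, -9.9]
[0.0, -13.2, 1.0, 0.1, 0.0, -9.9]
[2.3, -13.0, 1.0, 0.1, 0.0, -9.9]
[4.5, -12.4, 1.0, 0.1, 0.0, -9.9]
[6.6, -11.5, 1.0, 0.1, 0.0, -9.9]
[8.5, -10.2, 1.1, 0.1, 0.0, -9.9]
[10.1, -8.5, 1.1, 0.1, 0.0, -9.9]
[11.4, -6.7, 1.1, 0.1, 0.0, -9.9]
```

Emit:
{"op": "apply_moves", "data": {
  "increments": [
    [-7,-12,0,0,0,-10,-0.4],
    [-4,-12,1,0,0,-10,-0.4],
    [-2,-13,1,0,0,-10,-0.4],
    [0,-13,1,0,0,-10,-0.4],
    [2,-13,1,0,0,-10,-0.4],
    [5,-12,1,0,0,-10,-0.4],
    [7,-12,1,0,0,-10,-0.4],
    [9,-10,1,0,0,-10,-0.4]
  ]
}}

```text
t: 8.7
eef_pos: [0.5526, -0.1619, 0.1544]
tool_rot: [0.006, 0.983, -0.185, -0.0]
contact_force: [-1.1, -0.5, -0.3]
gripper_width: 0.699
```

Run:
```python
from h import *
plan([575,-158,110],-4.3,4)
```

```text
t 8.7 pos [ 552.6 -161.9  154.4] yaw -21.35 tilt -0.9999 F [-1.1 -0.5 -0.3] w 0.7
[4.8, -3.1, 11.1, 0.2, -0.0, -4.3]
[5.1, -2.7, 11.1, 0.2, -0.0, -4.3]
[5.2, -2.3, 11.1, 0.2, -0.0, -4.3]
[5.4, -1.8, 11.1, 0.2, -0.0, -4.3]
```

Emit:
{"op": "apply_moves", "data": {
  "increments": [
    [5,-3,11,0.2,0,-4.3,-0.4],
    [5,-3,11,0.2,0,-4.3,-0.4],
    [5,-2,11,0.2,0,-4.3,-0.4],
    [5,-2,11,0.2,0,-4.3,-0.4],
    [0,0,20,0,0,0,-0.4],
    [0,0,20,0,0,0,-0.4],
    [0,0,20,0,0,0,-0.4],
    [0,0,20,0,0,0,-0.4]
  ]
}}

```text
t: 9.7
eef_pos: [0.5783, -0.1533, 0.0271]
tool_rot: [-0.001, 0.999, -0.032, 0.006]
contact_force: [0.8, 0.3, -0.2]
gripper_width: 0.699
```

Run:
```python
from h import *
t=imaging.read_camera("top");s=imaging.read_camera("scene")
crop(t,255,165,120,70,6,"pics/tz6.png");crop(s,240,150,130,97,6,"pics/sz6.png")
p=state()[1]*1000;print("rel",rel(p))
plan([578,-118,24],-4.3,4)
```

```text
rel (np.float64(-259.2), np.float64(-1.5))
t 9.8 pos [ 576.6 -153.    25.6] yaw -3.64 tilt -1.0 F [-0.6  0.6  0.2] w 0.7
[-0.2, -8.8, 0.4, -0.0, -0.1, 0.2]
[-0.2, -8.8, 0.4, -0.0, -0.1, 0.2]
[-0.2, -8.8, 0.4, -0.0, -0.1, 0.2]
[-0.3, -8.8, 0.4, -0.0, -0.1, 0.2]
```

View pics/sz6.png

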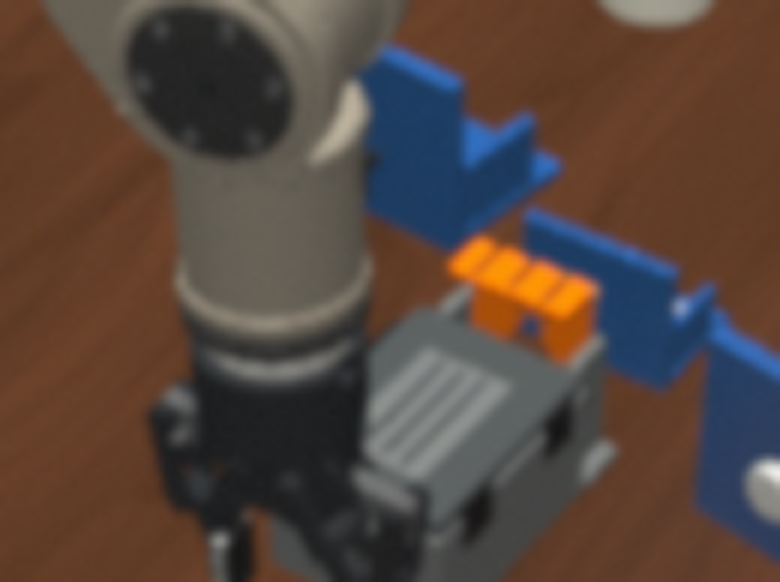

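Emit:
{"op": "apply_moves", "data": {
  "increments": [
    [0,-10,0,0,0,0.6,-0.4],
    [0,-10,0,0,0,0,-0.4],
    [0,-8,0,0,0,0,-0.4],
    [0,-5,0,0,0,0,-0.4],
    [0,-5,0,0,0,0,-0.4],
    [0,-5,0,0,0,0,-0.4],
    [0,-5,0,0,0,0,-0.4],
    [0,-5,0,0,0,0,-0.4]
  ]
}}

```text
t: 10.8
eef_pos: [0.581, -0.1029, 0.0275]
tool_rot: [0.002, 0.999, -0.04, 0.005]
contact_force: [-0.4, -5.4, -0.3]
gripper_width: 0.7
```

```bash
cat > look.py <<'E'
import sys
from h import *
k=sys.argv[1]
im=orange();s=imaging.read_camera("scene")
crop(im,255,165,100,70,8,f"pics/tz{k}.png");crop(s,270,150,100,75,8,f"pics/sz{k}.png")
p=state()[1]*1000;print("tcp rel",rel(p))
plan([*(S0-171*n_),24],-4.3,4)
E
python3 look.py 7
```

```text
top 191 cent [300.31 194.3 ] ((300.3619079589844, 194.21011352539062), (9.731012344360352, 20.08580780029297), 3.5763344764709473)
pad centroid [593.1  57.8 106. ] rel bracket (target -15,0) (np.float64(-47.6), np.float64(-2.2))
tcp rel (np.float64(-207.8), np.float64(-2.2))
t 10.9 pos [ 581.2 -101.9   27.5] yaw -4.58 tilt -0.9999 F [ 0.5 -3.  -1.5] w 0.7
[-0.6, -9.2, 0.8, 0.0, -0.1, -0.1]
[-0.6, -9.2, 0.8, 0.0, -0.1, -0.1]
[-0.6, -9.2, 0.9, 0.0, -0.1, -0.1]
[-0.6, -9.2, 0.9, 0.0, -0.1, -0.1]
```

View pics/tz7.png

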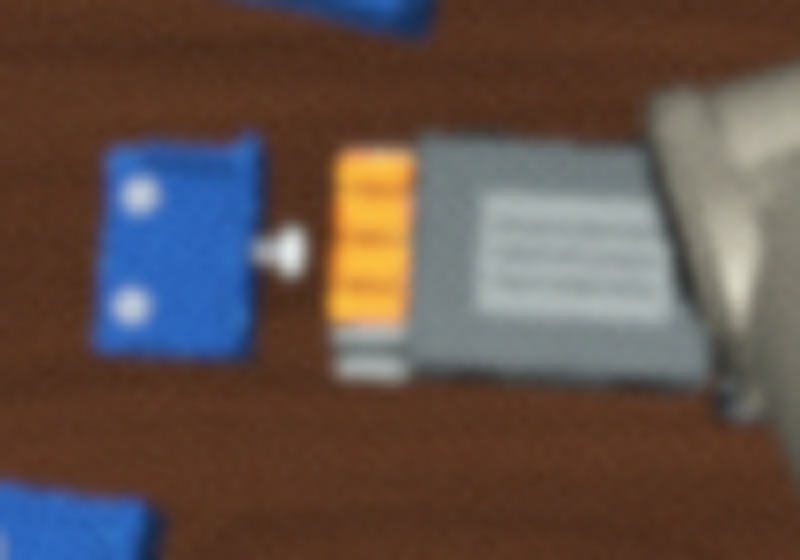

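View pics/sz7.png

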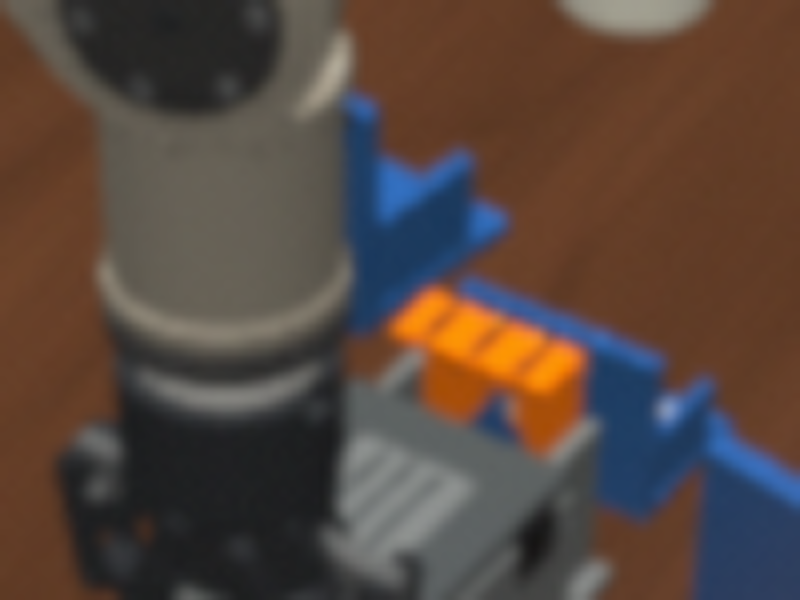

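Emit:
{"op": "apply_moves", "data": {
  "increments": [
    [-0.6,-5,0,0,0,0,-0.4],
    [-0.6,-5,0,0,0,0,-0.4],
    [-0.6,-5,0,0,0,0,-0.4],
    [-0.6,-5,0,0,0,0,-0.4],
    [-0.6,-5,0,0,0,0,-0.4],
    [0,-4,0,0,0,0,-0.4],
    [0,-3,0,0,0,0,-0.4],
    [0,0,0,0,0,0,-0.4]
  ]
}}

```text
t: 11.9
eef_pos: [0.5806, -0.075, 0.0276]
tool_rot: [0.005, 0.999, -0.044, 0.005]
contact_force: [0.2, -2.6, -0.7]
gripper_width: 0.701
```

```bash
python3 look.py 8
```

```text
top 172 cent [292.05 194.09] ((291.9257507324219, 194.24256896972656), (8.855831146240234, 20.199254989624023), 5.7105937004089355)
pad centroid [594.4  85.  106. ] rel bracket (target -15,0) (np.float64(-20.4), np.float64(-1.4))
tcp rel (np.float64(-181.0), np.float64(0.3))
t 12.0 pos [580.6 -75.   27.6] yaw -4.98 tilt -0.9999 F [-0.7 -2.5 -0.1] w 0.7
[0.0, -2.5, 0.9, 0.1, -0.1, -0.2]
[0.0, -2.5, 0.9, 0.1, -0.1, -0.2]
[0.0, -2.5, 0.9, 0.1, -0.1, -0.2]
[0.1, -2.5, 0.9, 0.1, -0.1, -0.2]
```

View pics/tz8.png

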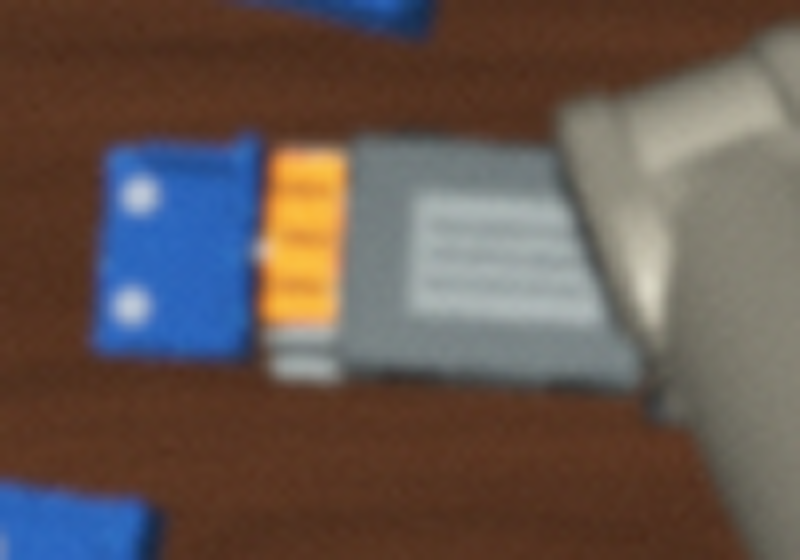

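View pics/sz8.png

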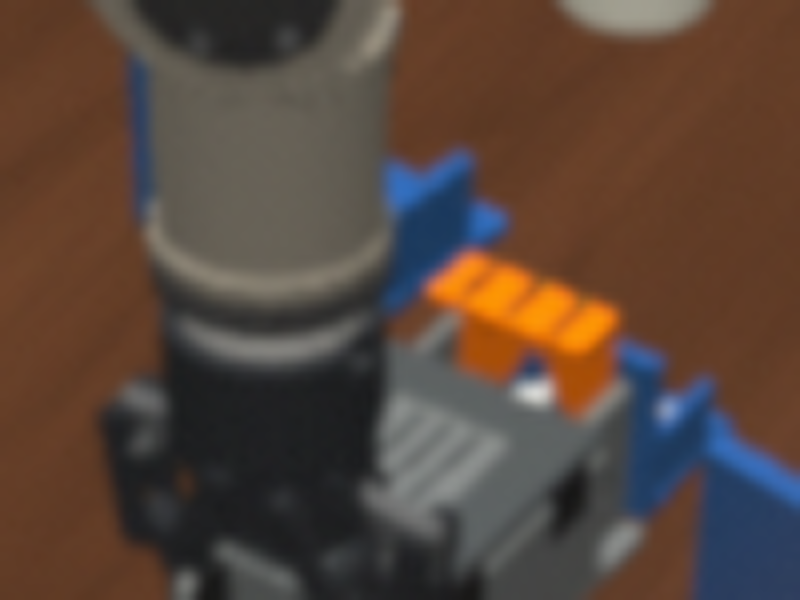

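The screw head shows behind the plate opening (scene crop, (533,390)). About 6 mm of gap is left, so I'll push until it touches the bracket.

Emit:
{"op": "apply_moves", "data": {
  "increments": [
    [0,-4,0,0,0,0,-0.4],
    [0,-4,0,0,0,0,-0.4],
    [0,-4,0,0,0,0,-0.4],
    [0,-4,0,0,0,0,-0.4],
    [0,-3,0,0,0,0,-0.4],
    [0,0,0,0,0,0,-0.4],
    [0,0,0,0,0,0,-0.4],
    [0,0,0,0,0,0,-0.4]
  ]
}}

```text
t: 13.0
eef_pos: [0.5813, -0.067, 0.0277]
tool_rot: [0.011, 0.999, -0.047, 0.004]
contact_force: [-0.6, -3.1, -1.0]
gripper_width: 0.698
```

```bash
python3 look.py 9
```

```text
top 144 cent [290.06 193.7 ] ((290.0685729980469, 194.0406036376953), (7.1247053146362305, 20.305408477783203), 4.085616588592529)
pad centroid [595.8  91.6 106. ] rel bracket (target -15,0) (np.float64(-13.8), np.float64(-2.4))
tcp rel (np.float64(-173.0), np.float64(0.2))
t 13.1 pos [581.3 -67.   27.8] yaw -5.36 tilt -0.9997 F [ 0.8 -4.  -1. ] w 0.7
[0.0, -0.5, 0.9, 0.3, -0.1, -0.3]
[0.0, -0.5, 0.9, 0.3, -0.1, -0.3]
[0.1, -0.5, 0.9, 0.3, -0.1, -0.3]
[0.1, -0.5, 0.9, 0.3, -0.1, -0.3]
```

View pics/tz9.png

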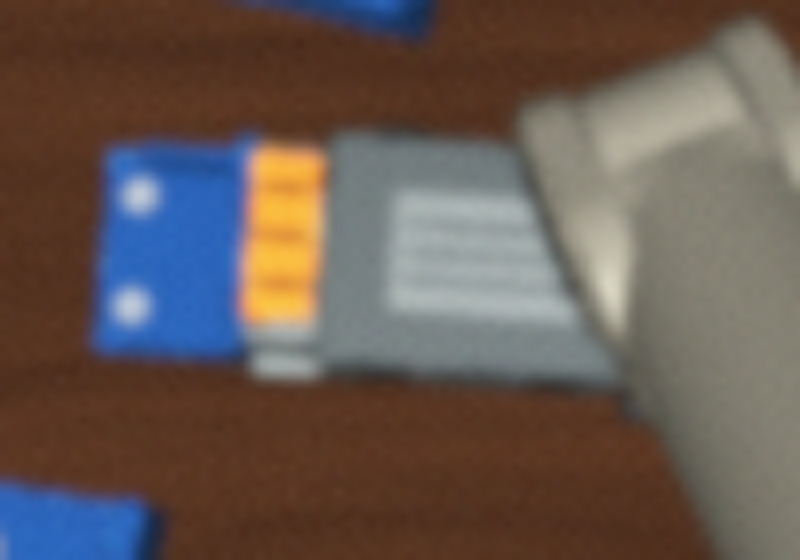

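View pics/sz9.png

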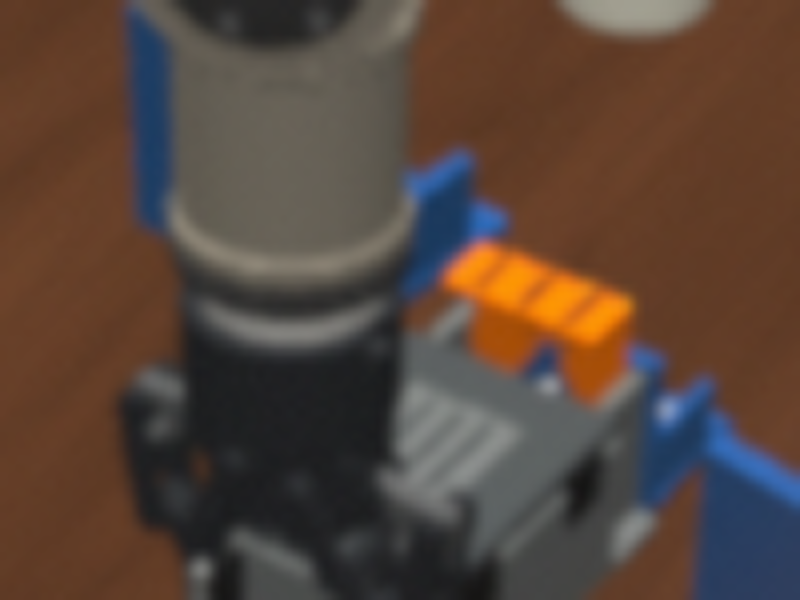

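Emit:
{"op": "apply_moves", "data": {
  "increments": [
    [0,-5,0,0,0,0,-0.4],
    [0,-5,0,0,0,0,-0.4],
    [0,-5,0,0,0,0,-0.4],
    [0,-5,0,0,0,0,-0.4],
    [0,-5,0,0,0,0,-0.4],
    [0,-5,0,0,0,0,-0.4],
    [0,-5,0,0,0,0,-0.4],
    [0,-3,0,0,0,0,-0.4]
  ]
}}

```text
t: 14.1
eef_pos: [0.5803, -0.07, 0.0282]
tool_rot: [0.036, 0.998, -0.057, -0.002]
contact_force: [-1.3, -8.2, 2.1]
gripper_width: 0.698
```

```bash
python3 look.py 10
```

```text
top 144 cent [290.01 193.69] ((290.0352783203125, 194.04116821289062), (7.132774829864502, 20.32457160949707), 4.398705005645752)
pad centroid [595.9  91.7 106. ] rel bracket (target -15,0) (np.float64(-13.6), np.float64(-2.4))
tcp rel (np.float64(-176.0), np.float64(1.0))
t 14.2 pos [580.3 -69.9  28.2] yaw -6.52 tilt -0.9974 F [ -1.8 -10.8   3.8] w 0.7
[0.2, -1.3, 0.9, 1.0, 0.0, -0.6]
[0.2, -1.3, 1.0, 1.0, 0.0, -0.6]
[0.2, -1.3, 1.0, 1.0, 0.0, -0.6]
[0.2, -1.3, 1.0, 1.0, 0.0, -0.6]
```

View pics/tz10.png

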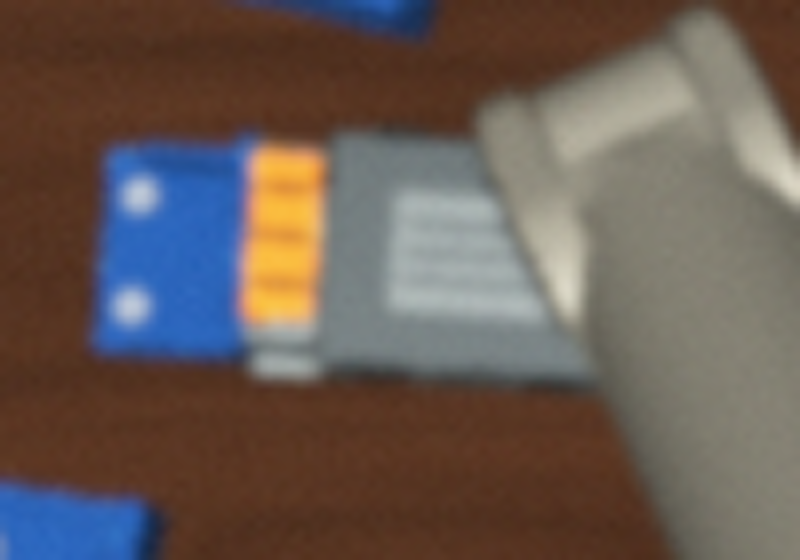

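View pics/sz10.png

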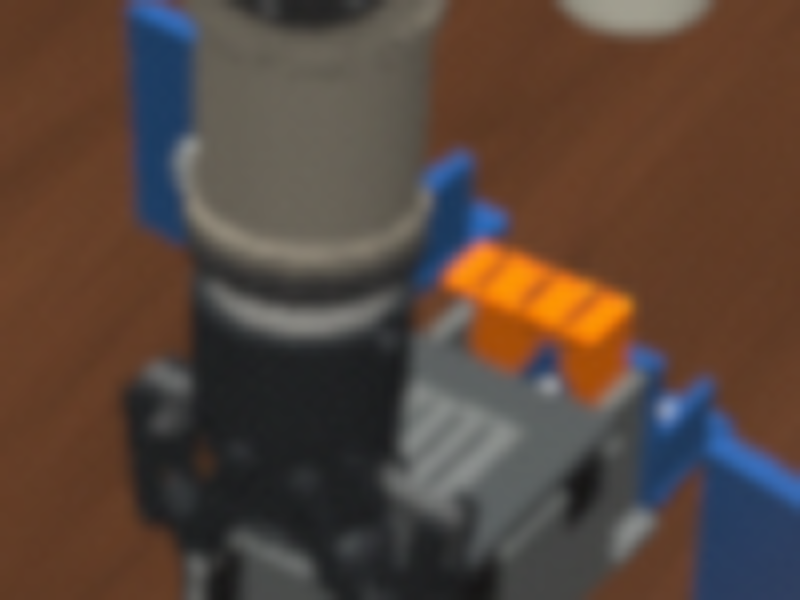

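Emit:
{"op": "apply_moves", "data": {
  "increments": [
    [0,12,0,-1,0,0,-0.4],
    [0,20,0,1,0,0,-0.4],
    [0,15,-10,1,0,-0.5,-0.4],
    [0,0,-30,1,0,-0.5,0.5],
    [0,0,-40,1,0,-0.5,1],
    [0,0,-40,1,0,-0.5,1],
    [0,-10,-30,0,0,0,1],
    [0,-20,0,0,0,0,1]
  ]
}}

```text
t: 15.2
eef_pos: [0.5789, -0.0761, 0.1867]
tool_rot: [-0.004, 0.999, -0.037, 0.001]
contact_force: [0.4, 0.8, -0.9]
gripper_width: 0.001
```

Run:
```python
from h import *
im=orange();s=imaging.read_camera("scene")
crop(im,255,165,100,70,8,"pics/tz11.png");crop(s,270,150,100,75,8,"pics/sz11.png")
T=lambda X,Y:tp(X,Y,255,165)
plan([*(S0-15*n_-2*l_),150],-4.3,8)
```

```text
top 145 cent [290.03 193.65] ((290.0641784667969, 194.03762817382812), (7.184051990509033, 20.28829574584961), 3.814074993133545)
pad centroid [596.   91.6 106. ] rel bracket (target -15,0) (np.float64(-13.7), np.float64(-2.5))
t 15.3 pos [577.4 -72.7 184.4] yaw -3.86 tilt -0.9999 F [ 0.5 -0.3 -0.1] w 0.0
[0.9, -20.5, 4.5, -0.1, 0.0, 0.1]
[0.9, -20.5, 4.5, -0.1, 0.0, 0.1]
[0.8, -20.5, 4.4, -0.1, 0.0, 0.1]
[0.8, -20.5, 4.4, -0.1, 0.0, 0.1]
[0.8, -20.5, 4.4, -0.1, 0.0, 0.1]
[0.8, -20.5, 4.4, -0.1, 0.0, 0.1]
[0.8, -20.5, 4.3, -0.1, 0.0, 0.1]
[0.7, -20.5, 4.3, -0.1, 0.0, 0.1]
```

View pics/tz11.png

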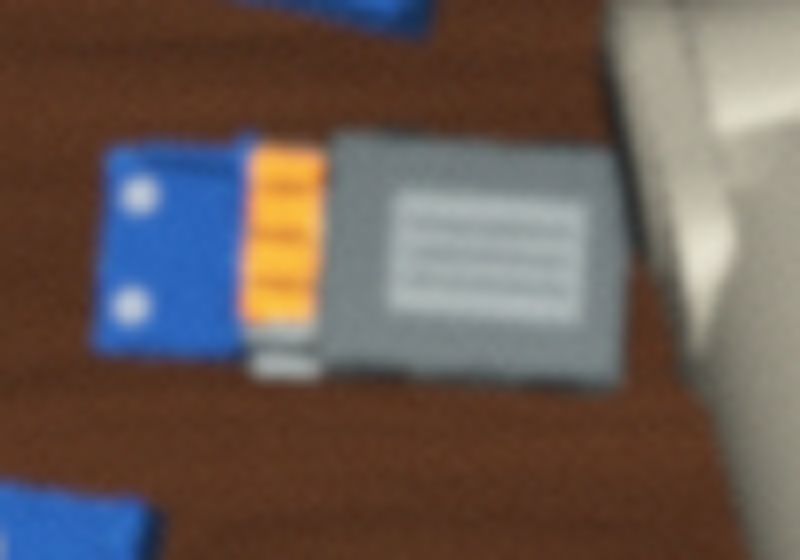

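View pics/sz11.png

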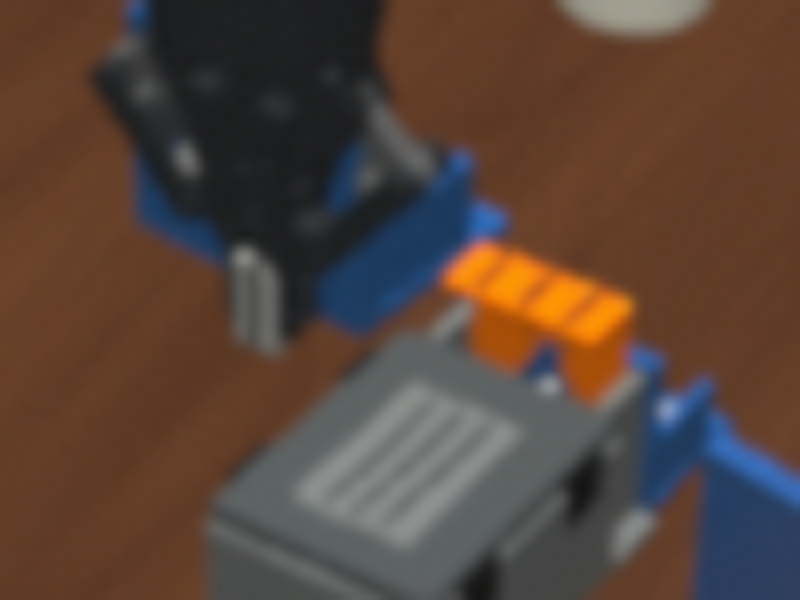

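Run:
```python
from h import *
T=lambda X,Y:tp(X,Y,255,165)
L=[ray("top",*T(*p),.078)*1000 for p in[(332,134),(632,153),(620,382),(325,374)]]
for p in L: print(rel(p))
print("head",[np.degrees(np.arctan2(*(L[i]-L[j])[[1,0]])).round(1) for i,j in((0,1),(3,2))],np.degrees(np.arctan2(*(L[1]-L[2])[[1,0]]))+90, "c",rel(np.mean(L,0)))
```

```text
(np.float64(-29.7), np.float64(-48.6))
(np.float64(-156.4), np.float64(-47.4))
(np.float64(-156.2), np.float64(49.5))
(np.float64(-32.7), np.float64(52.8))
head [np.float64(85.2), np.float64(87.2)] 85.55543957510858 c (np.float64(-93.8), np.float64(1.6))
```

Emit:
{"op": "apply_moves", "data": {
  "increments": [
    [1,-21,4,0,0,0.4,1],
    [1,-21,4,0,0,0,1],
    [1,-21,4,0,0,0,1],
    [1,-21,4,0,0,0,1],
    [1,-20,4,0,0,0,1],
    [1,-20,4,0,0,0,1],
    [1,-20,4,0,0,0,1],
    [0,-20,4,0,0,0,1]
  ]
}}

```text
t: 16.3
eef_pos: [0.5885, 0.0939, 0.1392]
tool_rot: [-0.004, 0.999, -0.036, -0.012]
contact_force: [0.8, -0.6, -0.0]
gripper_width: -0.002
```

Run:
```python
from h import *
s=imaging.read_camera("scene");crop(s,270,110,120,90,6,"pics/sz12.png")
print("tcp rel",rel(state()[1]*1000))
plan([*(S0-15*n_-2*l_),115],-4.3,2)
```

```text
tcp rel (np.float64(-8.3), np.float64(6.1))
t 16.35 pos [587.8  97.7 138.7] yaw -3.89 tilt -0.9997 F [-0.8  3.7 -1.1] w -0.0
[4.3, 3.5, 11.7, -0.3, 0.7, 0.2]
[4.2, 3.4, 11.8, -0.3, 0.7, 0.2]
```

View pics/sz12.png

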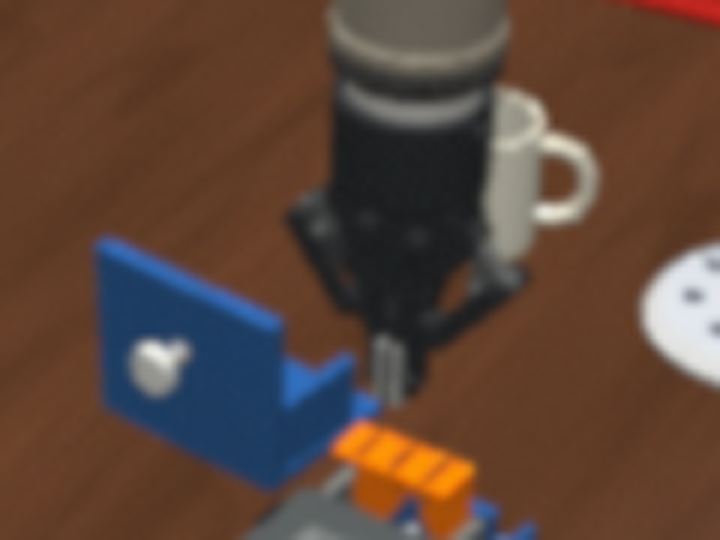

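Emit:
{"op": "apply_moves", "data": {
  "increments": [
    [4,4,2,-0.3,0.7,0.2,1],
    [4,4,4,-0.3,0.7,0.2,1],
    [0,0,8,0,0,0,1],
    [0,0,8,0,0,0,1],
    [0,0,4,0,0,0,1],
    [0,0,2,0,0,0,1],
    [0,0,0,0,0,0,1],
    [0,0,0,0,0,0,1]
  ]
}}

```text
t: 17.35
eef_pos: [0.5944, 0.0848, 0.1063]
tool_rot: [0.002, 0.999, -0.039, -0.001]
contact_force: [-0.6, -0.0, 0.7]
gripper_width: 0.002
```

Run:
```python
from h import *
s=imaging.read_camera("scene");crop(s,270,130,120,90,6,"pics/sz13.png")
print("tcp rel",rel(state()[1]*1000))
plan([*(S0-16*n_-2*l_),112],-4.3,2)
```

```text
tcp rel (np.float64(-20.7), np.float64(-1.4))
t 17.4 pos [594.4  84.8 106.3] yaw -4.45 tilt -1.0 F [-0.7 -0.6  0. ] w 0.0
[0.3, -2.3, -2.9, 0.1, 0.1, -0.1]
[0.3, -2.3, -2.9, 0.1, 0.1, -0.1]
```

View pics/sz13.png

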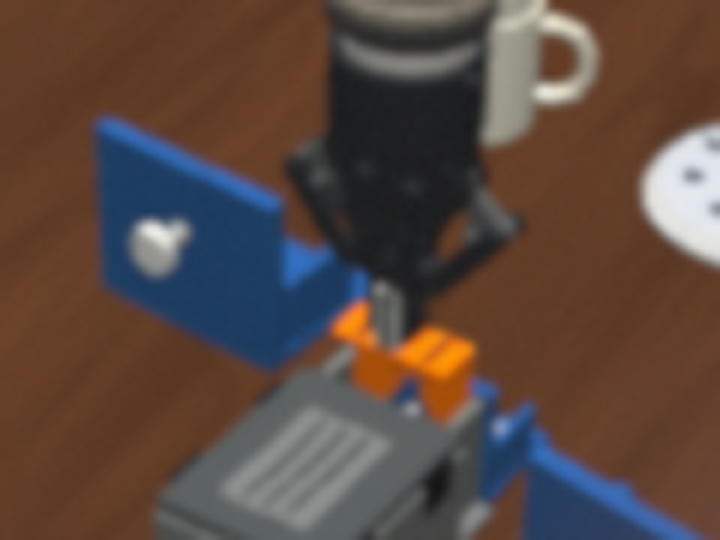

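Emit:
{"op": "apply_moves", "data": {
  "increments": [
    [0,0,-4,0,0,0,1],
    [0,-4,0,0,0,0,1],
    [0,0,3,0,0,0,1],
    [0,0,4,0,0,0,1],
    [0,0,4,0,0,0,1],
    [0,0,4,0,0,0,1],
    [0,0,4,0,0,0,1],
    [0,0,4,0,0,0,1]
  ]
}}

```text
t: 18.4
eef_pos: [0.5953, 0.0893, 0.0874]
tool_rot: [0.002, 0.999, -0.039, -0.0]
contact_force: [-1.3, -1.3, 3.3]
gripper_width: 0.001
```

Run:
```python
from h import *
s=imaging.read_camera("scene");crop(s,270,130,120,90,6,"pics/sz14.png")
print("tcp rel",rel(state()[1]*1000))
plan([*(S0-16*n_-2*l_),84],-4.3,2)
```

```text
tcp rel (np.float64(-16.1), np.float64(-2.0))
t 18.45 pos [595.3  89.3  87. ] yaw -4.44 tilt -1.0 F [-0.2 -0.1  0.8] w 0.0
[-0.0, -0.0, 1.5, 0.1, 0.0, -0.1]
[-0.0, -0.0, 1.5, 0.1, 0.0, -0.1]
```

View pics/sz14.png

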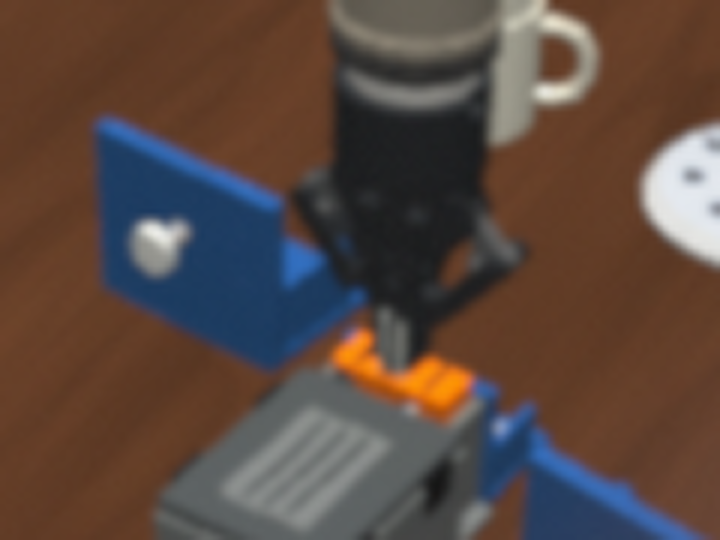

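The plate is moving down. I'll press on to its stop.

Emit:
{"op": "apply_moves", "data": {
  "increments": [
    [0,0,3,0,0,0,1],
    [0,0,3,0,0,0,1],
    [0,0,3,0,0,0,1],
    [0,0,3,0,0,0,1],
    [0,0,3,0,0,0,1],
    [0,0,3,0,0,0,1],
    [0,0,3,0,0,0,1],
    [0,0,3,0,0,0,1]
  ]
}}

```text
t: 19.45
eef_pos: [0.5957, 0.0896, 0.0837]
tool_rot: [0.008, 0.999, -0.04, 0.002]
contact_force: [-10.2, -3.2, 29.8]
gripper_width: 0.002
```

Run:
```python
from h import *
print("tcp rel",rel(state()[1]*1000))
plan([*(S0-16*n_-2*l_),84],-4.3,1)
```

```text
tcp rel (np.float64(-15.8), np.float64(-2.4))
t 19.45 pos [595.7  89.6  83.7] yaw -4.55 tilt -0.9999 F [-10.2  -3.2  29.8] w 0.0
[-0.4, 0.2, -0.3, 0.9, -0.2, -0.2]
```

It stopped at z = 83.7 mm with 30 N, which is the given down height of 84. I'll retreat upward and check.

Emit:
{"op": "apply_moves", "data": {
  "increments": [
    [0,0,-6,0,0,0,1],
    [0,0,-15,0,0,0,1],
    [0,0,-25,0,0,0,1],
    [0,0,-30,0,0,0,1],
    [0,20,-30,0,0,0,1],
    [-20,50,0,0,0,0,1],
    [-30,55,0,0,0,0,1],
    [-30,55,0,0,0,0,1]
  ]
}}

```text
t: 20.45
eef_pos: [0.503, -0.0802, 0.1973]
tool_rot: [0.005, 0.999, -0.035, 0.004]
contact_force: [-0.0, -0.5, 0.4]
gripper_width: 0.002
```

Emit:
{"op": "apply_moves", "data": {
  "increments": [
    [-20,50,0,0,0,0,1],
    [-20,50,0,0,0,0,1],
    [0,50,0,0,0,0,1],
    [0,50,0,0,0,0,1],
    [0,0,0,0,0,0,1],
    [0,0,0,0,0,0,1],
    [0,0,0,0,0,0,1],
    [0,0,0,0,0,0,1]
  ]
}}

```text
t: 21.45
eef_pos: [0.4441, -0.2851, 0.2015]
tool_rot: [0.006, 0.999, -0.037, 0.005]
contact_force: [0.0, -0.4, -0.3]
gripper_width: 0.003
```

Run:
```python
from h import *
im=orange();s=imaging.read_camera("scene")
crop(im,255,165,100,70,8,"pics/tz15.png");crop(s,270,150,100,75,8,"pics/sz15.png")
cv2.imwrite("pics/full15.png",im[:,:,::-1])
plan([500,-200,200],-4.3,1)
```

```text
top 142 cent [290.56 194.89] ((290.5000305175781, 195.00001525878906), (7.562282562255859, 18.607194900512695), 5.710593223571777)
pad centroid [591.8  90.  106. ] rel bracket (target -15,0) (np.float64(-15.7), np.float64(1.5))
t 21.55 pos [ 444.  -285.3  201.5] yaw -4.25 tilt -0.9999 F [ 0.9 -0.5  0.4] w 0.0
[49.5, -89.2, 0.9, 0.7, -0.6, 0.0]
```

View pics/tz15.png

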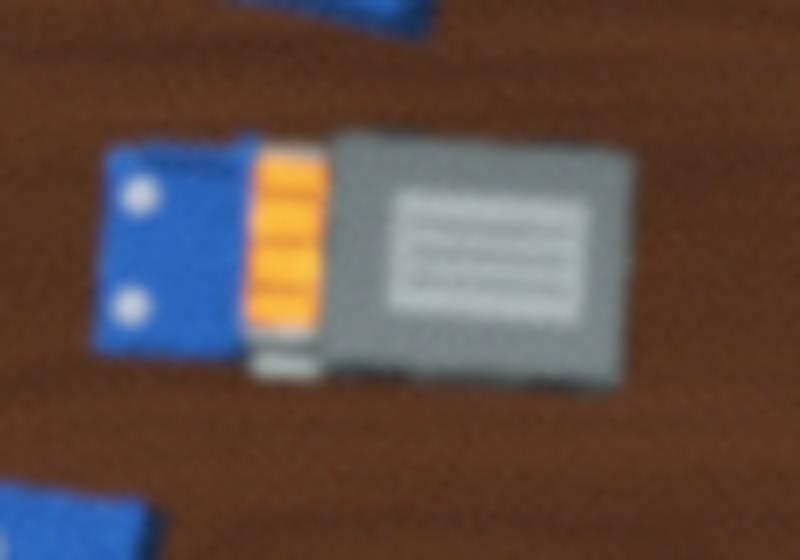

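View pics/sz15.png

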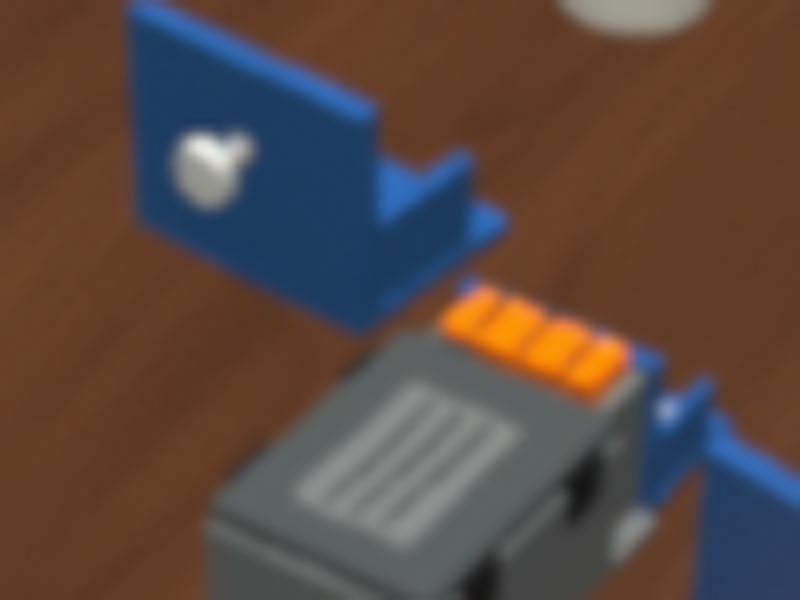

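View pics/full15.png

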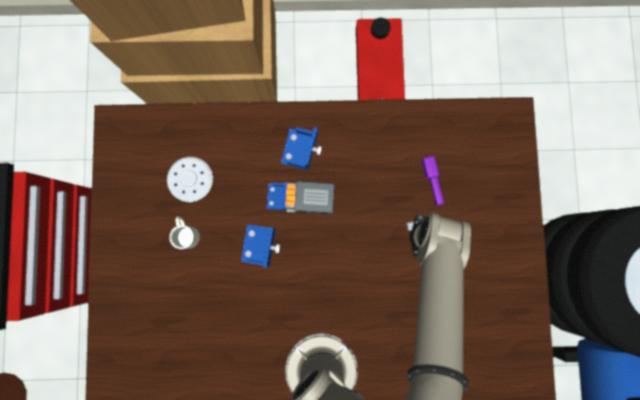

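Run:
```python
from h import *
T=lambda X,Y:tp(X,Y,255,165);S=lambda X,Y:tp(X,Y,270,150)
print("pad z84",rel(ray("top",290.56,194.89,.084)*1000))
t=tri(*S(540,342),*T(286,243))*1000;print("pad tri",t.round(1),rel(t))
L=[ray("top",*T(*p),.078)*1000 for p in[(334,132),(636,154),(622,385),(325,374)]]
print("head",[np.degrees(np.arctan2(*(L[i]-L[j])[[1,0]])).round(1) for i,j in((0,1),(3,2))],np.degrees(np.arctan2(*(L[1]-L[2])[[1,0]]))+90,"lid c",rel(np.mean(L,0)))
```

```text
pad z84 (np.float64(-14.3), np.float64(-1.0))
pad tri [595.4  92.6  80.4] (np.float64(-12.8), np.float64(-1.8))
head [np.float64(84.6), np.float64(86.6)] 85.0843109149665 lid c (np.float64(-94.6), np.float64(1.7))
```

The checks agree: the caddy is docked (pad at −14, nominal −15; lid centre at −94.6, nominal −95), within about 2 mm of centred, about 0.5° off square, and the plate is down. Nothing is being touched, so I'm handing in.

```bash
python3 -c "
from station import bot
print(bot.hand_in())"
```

```text
the job is handed in; nothing more can be done
None
```

I slid the caddy along the shelf until its keyhole end met the smallest bracket with the screw head through the hole. I then pressed the orange plate down to its stop and handed the job in at about 21.6 s. `hand_in` gives no verdict, so what follows is from my own measurements.

**How it went:** I pushed the caddy's near side with two half-open fingers, moving it about 28 mm sideways and turning it about 9°. I then pushed it from the rear until it stopped against the bracket, where about 11 N of push no longer moved it. I shut the fingers and pressed the plate's pad until it stopped at z = 83.7 mm with 30 N.

**Last checks:**

| Check | Measured | Expected or limit |
|---|---|---|
| Press pad centre, along the bracket's x | −14.3 mm (top view), −12.8 mm (both views) | −15 mm |
| Lid centre, along the bracket's x | −94.6 mm | −95 mm |
| Press height, plate down | 83.7 mm | 84 mm |
| Pad height from both views | 80.4 mm | 84 mm |
| Heading error | about 0.5° | below 0.12 rad (about 7°) |

- **Sideways offset:** the readings disagree a little. The pad gave −1.0 and −1.8 mm and the lid +1.7 mm, all within the 6 mm limit.
- **Along the bracket's x:** the readings put the front 0.4 to 2.2 mm past the bracket face, which can't be right. I take that as measurement error, about the size of the camera's 2 mm.
- **Pad height:** the 80.4 mm reading is 3.6 mm low. I trust the press height more, since the plate stopped hard there.
- **Bystanders:** in the last top view the mug, hub cap and brush show no visible change. The arm hid most of the lug wrench, but the tool stayed about 0.2 m above the shelf over that area.
- **Contact:** the arm was clear of everything at hand-in, and the measured forces were near zero.

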